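# Lock the jar stop into the counter rail

### The job

Fit the little upright jar stop into the slotted rail on the counter, near the middle of the rail's length: feel for the slot and drop the T-shaped foot into it lengthwise, press it down on the sprung strip inside and give it a quarter turn so that the foot locks crosswise under the lips. Then let go and leave it standing upright and locked. Be gentle, never forcing the stop against the rail, and leave everything else on the counter where it stands.

Things in the scene. Friction and masses are not known exactly. Their poses are not given: they have to be found in the camera images.
- stop: The jar stop, loose, 75 mm tall, 100-200 g, standing on its foot. Steel T-foot 36 (its x) x 16 (y) x 8 mm high, square-edged; round stem 14 mm thick up to 45 mm; flat wooden grip 36 (x) x 14 mm (y) from 45 to 75 mm up, pinched across the 14 mm (fingers closing along y). Origin: centre of the foot's underside, z up the stem. Same after a half turn about z.
- rail: Wooden trough 84 (its x) x 242 mm (its y), walls 22 mm high, fixed to the counter; in it a shimmed aluminium channel 50 mm wide with a T-slot facing up, 18.5 mm wide, 202 mm long, running along y. The channel is NOT centred nor at a set height: it lies -10 to +10 mm along the rail's x and up to 3.5 mm higher or lower, unmeasured, stiffly held: feel for it. Origin: centre of the trough's underside.
- rail_lips (a point): Point on the trough's centre, 27 mm over the counter: mean height of the lips' top (true height +-3.5 mm; not the slot's own centre). The lips are 6 mm thick; below them is a cavity 42 mm wide where the foot turns freely either way, with no end stop to the turn. A foot that missed the slot stands on the lips, 10 mm higher than one dropped in.
- rail_strip (a point): Point on the trough's centre, 17 mm up: mean height of the sprung strip's top at rest, the slot's floor, always 10 mm below the lips' top. It can be pressed 7 mm down: 3 N to start, 2 N more per mm, 17 N at the bottom. A foot dropped in cannot turn until the strip is pressed over 4 mm down (11 N; best 13 to 15 N). Turned and released, it is held up under the lips, 4 mm below where it first met the strip.
- jug: Glass measuring jug, 96 mm wide, 105 mm tall, handle on its +y side reaching 80 mm from the axis; bystander. Origin: centre of the underside.
- jar: Clear plastic jar with white screw-top lid, 76 mm wide, 106 mm tall; bystander. Origin: centre of the underside.
- bowl: Wooden bowl, 136 mm wide, 58 mm tall; bystander. Origin: centre of the underside.
- shaker: White ceramic salt shaker, 36 mm wide, 48 mm tall, standing between the jar stop and the rail; bystander. Origin: centre of the underside.
- mixer: Steel hand mixer with black handle, side lever and two beaters pointing to its -x, 340 mm long, 135 mm tall; bystander. Origin: underside of its motor housing.
- spatula: Green silicone spatula with wooden handle, 260 mm long, lying flat along its x; bystander. Origin: on its underside.
Things that resemble listed ones, but are neither listed nor needed, are in the scene too. Several things have the shape of the stop; the one meant has the colours described above.

How it is judged:
On the way, in this order (a step that is already met when the one before it is completed fails the run):
1. the foot is dropped into the slot lengthwise, near the rail's middle (x of stop in the frame of rail between -0.014 and 0.014 m and y of stop in the frame of rail between -0.04 and 0.04 m and z of stop in the frame of rail below 0.0215 m and angle between the x axis of stop and the y axis of rail, either way round below 0.3 rad), for 0.1 s.
2. the foot is turned a quarter turn, crosswise under the lips (x of stop in the frame of rail between -0.014 and 0.014 m and y of stop in the frame of rail between -0.04 and 0.04 m and z of stop in the frame of rail below 0.018 m and angle between the x axis of stop and the x axis of rail, either way round below 0.26 rad and angle between stop's own z axis and vertical below 0.1 rad), for 0.2 s.
At the end, for the whole second after the job is handed in: the jar stop stands at rest, upright within 0.1 rad, its foot under the lips (underside lower than 18 mm over the counter; locked it is at 9.5 to 16.5 mm) and crosswise to the slot within 0.26 rad (15 degrees), within 40 mm of the rail's middle along the slot (all of step 2 and z of stop in the frame of rail above 0.005 m and linear speed of stop below 0.02 m/s and angular speed of stop below 0.2 rad/s); the robot touches nothing.
It fails at once if the jar stop and the rail are forced against each other with more than 60 N (contact force between stop and rail above 60 N).
It fails at once if another thing on the counter is shifted by more than 20 mm (distance of any of jug, jar, bowl, shaker, mixer, spatula from where it was at the start of the episode above 0.02 m).
It also fails if it takes over 72 s, if anything falls off the work surface, if the arm or the gripper's body presses on something with over 40 N, if the wrist force passes 120 N, or if a joint passes its speed limit or range.

### The arm

A 7-joint arm with a two-finger parallel gripper is mounted at the origin on the work surface. World frame = base frame: x ahead of the robot, y to its left, z up, the work surface at z = 0. Lengths are in m, angles in rad, forces in N, time in s.
With the tool pointing down it reaches from about 0.35 to 0.9 m from the base axis. Payload 8.1 kg.
Tool frame: the origin (TCP) lies between the finger pads; the fingertips stand 17 mm ahead of it and the grasp point (between the pads) lies 2 mm behind it; z points along the fingers, y is the line along which they close (so a half turn about z gives the same grasp; the last joint's range is limited). The gripper opens to 92 mm and grips with 3 to 60 N. Pads are 19 mm wide; open, the fingers measure 130 mm over their backs; the gripper's body (75 mm by 190 mm) begins 47 mm behind the grasp point.
Start: joints at [1.052, 0.434, 0.025, 1.573, -0.012, 1.134, -0.075], TCP at [0.252, -0.572, 0.218] pointing down, gripper open.
Joint ranges: [-2.62, 2.62], [-0.44, 2.09], [-1.27, 1.32], [0.08, 2.57], [-1.32, 4.46], [0.12, 2], [-2.74, 2.74]. Speed limits (rad/s): [2.22, 2.22, 3.01, 3.01, 3.14, 3.14, 3.14].

### API

Orientations are given as a rotation vector (axis times angle).
In Python, from cell import observe, get_image, calibration, sign_off, look_for, regions_of, landmark_of gives the robot as it stands.
- The arm moves only by the tool jog_arm, never from a script. Its argument "plan" is a list of rows, each an object with "offset": the shift along the tool's x, y, z normalised to -1 to 1, where 1 is 0.15 m, a list of three; "twist": the turn, a rotation vector about the tool's x, y, z normalised to -1 to 1, where 1 is 2 pi rad, a list of three; "fingers": the gripper command: -1 is shut, 1 is fully open, values between are in proportion. In form: [{"offset": [x, y, z], "twist": [ax, ay, az], "fingers": fingers}, ...]. A call has 1 to 20 rows; each row is the pose to reach, as a shift and turn from the pose commanded when the call began, along the tool's axes at that moment, turning the shorter way round; what a row does not reach only later rows make up. A row lasts 1/8 s, in which the tool goes at most 62.5 mm and 10.7 degrees, less where a joint would pass 70% of its speed; a pose out of reach is approached as far as the arm can. A call with a number of a shift or a turn outside -1 to 1 is refused whole. A call with a gripper value outside its range is refused whole. The fingers move at their own pace and stop on an object; "newtons" is the grip in N (left out, the last holds). Time passes only in rows, so rows that repeat a pose let the fingers close. It gives the time, the measured TCP pose, the force, the opening and the grip force at its end, in the units of the state.
- observe(): the state, without advancing time (a new reading comes with each control period).
- get_image(name): name is "scene" or "top" or "wrist"; returns the picture (400x640x3 uint8, red, green, blue); there is no depth.
- calibration(name): a dict with "fov_y" (degrees; the focal length in pixels is half the picture's height over the tangent of half this angle, whatever the lens; pixels are square), "cx", "cy" (the principal point, pixels), "position" and "attitude" of the camera in the world. Camera axes: x right, y down, z forward; pixel columns grow to the right and rows downward; lengths in m; the calibration is good to about 2 mm. A picture is of the moment at which its call begins: read the wrist's pose just before it. calibration takes no time and is no camera call; for the wrist camera it gives the pose at the moment of the call.
- sign_off(): hands the job in; it is judged then, once.
Trained networks look in the newest picture that a camera, given by its name, has taken for a name from the list of things; names that differ only in an ending like _2 or _b are one class to them, and where a whole thing is asked for, a point or a joint stands for the part that bears it (a point fixed in the world has none). Each returns a list of dicts, best first, with "conf" (0 to 1); they miss things now and then, are a little off and sometimes report something else, mostly with a low value. They report only what shows in the picture. A call takes as long as a camera call. They do not tell look-alikes from the thing itself.
- look_for(thing, camera): "box" ([left, top, width, height] as shares, 0 to 1, of the picture: columns of its width, rows of its height, round what is visible of it).
- regions_of(thing, camera): "region" (400x640 bool, what is visible of it) and "box" ([left, top, width, height] as shares, 0 to 1, of the picture: columns of its width, rows of its height, round what is visible of it).
- landmark_of(thing, camera): "at" ([row, column] as shares, 0 to 1, of the picture: columns of its width, rows of its height: a listed point, or the origin of a listed thing).
The state is a dict: "clock": time; "joints": joint angles; "dq": joint speeds; "joint_efforts": joint torques, N m; "position": TCP position; "ee_rot": TCP orientation; "force": force on the tool from outside, world axes, zero at the start; "ft_torque": the same for the moment, N m; "width": opening from 0.0 (shut) to 1.0 (fully open); "gripper_force": force on a finger pad.
Only numpy, scipy, OpenCV 4.12 (cv2) and the standard library are available. Lean on these libraries where they do the work, as an engineer would, in place of code of your own. Each camera call takes 0.05 s, during which the arm holds its last target. There are 200 camera calls.

## Working session

There is one attempt and no reset: what is moved stays moved. The work goes in short steps, Python scripts to look and compute and a tool call to move; the robot and the scene stay as the last step left them, time stands still between calls to the robot, and variables do not carry over. Pictures are saved under pics/ and viewed, at most 10 in all, crops included, and the job is handed in when it is done.

Besides the shell and the picture viewer there is one more tool, called after ">>>" as name(argument=value, ...), one argument or row to a line, values as JSON. jog_arm: Moves the arm, as the interface text tells. Scaled input: -1 to 1 covers 0.15 m each way for a shift and 2 pi rad each way for a turn. Its arguments: {"type":"object","properties":{"plan":{"type":"array","items":{"type":"object","properties":{"offset":{"type":"array","items":{"type":"number","minimum":-1,"maximum":1}},"twist":{"type":"array","items":{"type":"number","minimum":-1,"maximum":1}},"fingers":{"type":"number"}}}},"newtons":{"type":"number"}},"required":["plan"]}

```bash
mkdir -p pics; cat > h.py <<'E'
import numpy as np, cv2
from cell import *
from scipy.spatial.transform import Rotation as R
def Rm(a):
    a=np.array(a,float)
    if a.shape==(3,3): return a
    return R.from_rotvec(a).as_matrix() if a.size==3 else R.from_quat(a).as_matrix()
def ray(c,u,v):
    f=200/np.tan(np.radians(c['fov_y'])/2)
    d=Rm(c['attitude'])@np.array([(u-c['cx'])/f,(v-c['cy'])/f,1.])
    return np.array(c['position']),d
def onz(c,u,v,z):
    p,d=ray(c,u,v); return p+d*(z-p[2])/d[2]
def proj(c,P):
    f=200/np.tan(np.radians(c['fov_y'])/2)
    q=Rm(c['attitude']).T@(np.array(P)-np.array(c['position']))
    return c['cx']+f*q[0]/q[2], c['cy']+f*q[1]/q[2]
def save(im,n): cv2.imwrite('pics/'+n+'.png',im[:,:,::-1])
E
python3 - <<'E'
from h import *
print(observe())
ims=[]
for n in ['top','scene']:
    im=get_image(n); c=calibration(n); print(n,c); save(im,n)
    for t in ['stop','rail','rail_lips','shaker']:
        for r in landmark_of(t,n)[:5]:
            v,u=r['at'][0]*400,r['at'][1]*640
            z={'rail_lips':.027}.get(t,0)
            print(t,n,round(r['conf'],2),round(u),round(v),onz(c,u,v,z).round(3))
E
```

```text
{'clock': 0.0, 'joints': array([ 1.05239566,  0.43521841,  0.02496833,  1.57414122, -0.01159007,
        1.13399853, -0.07511335]), 'dq': array([ 0.0003914 , -0.0008801 , -0.00033833, -0.00012444, -0.00144236,
        0.00033446,  0.00069293]), 'joint_efforts': array([-1.34395239e-03, -6.67848372e+01,  9.84090641e-01, -3.14455998e+01,
       -6.05267356e-02,  4.31132340e-02,  1.68731626e-04]), 'position': array([ 0.25217281, -0.57126682,  0.21743071]), 'ee_rot': array([-3.07245365e+00, -6.48008431e-01,  7.58673711e-04]), 'force': array([1.10219935, 0.53202009, 0.26243248]), 'ft_torque': array([-0.04231522, -0.01491768,  0.01132917]), 'gripper_force': 0.0, 'width': 1.0022645625707751}
top {'fov_y': 44.394280976750096, 'cx': 322.53365378918704, 'cy': 191.01347548505342, 'position': array([ 0.33505264, -0.0037592 ,  1.42077992]), 'attitude': array([-2.08419685,  2.12604517, -0.23207692])}
stop top 0.6 418 253 [ 0.463 -0.278  0.   ]
stop top 0.59 428 225 [ 0.546 -0.314  0.   ]
stop top 0.5 445 247 [ 0.48  -0.358  0.   ]
stop top 0.45 403 211 [ 0.588 -0.242  0.   ]
rail top 0.96 297 240 [0.508 0.069 0.   ]
rail_lips top 0.88 296 238 [0.51  0.073 0.027]
rail_lips top 0.72 273 158 [0.75  0.138 0.027]
shaker top 0.59 382 245 [ 0.489 -0.175  0.   ]
scene {'fov_y': 45.614403963707765, 'cx': 313.99471647765404, 'cy': 198.61168918199314, 'position': array([ 1.14569297, -0.81636322,  0.85387468]), 'attitude': array([-2.19371586, -0.65752174,  0.31966927])}
stop scene 0.77 226 271 [ 0.549 -0.312  0.   ]
stop scene 0.69 260 260 [ 0.593 -0.238  0.   ]
stop scene 0.69 210 249 [ 0.466 -0.278  0.   ]
stop scene 0.67 193 279 [ 0.5  -0.37  0.  ]
rail scene 0.72 307 180 [0.511 0.086 0.   ]
rail_lips scene 0.94 306 173 [0.512 0.081 0.027]
shaker scene 0.71 246 231 [ 0.501 -0.179  0.   ]
shaker scene 0.2 306 175 [0.495 0.105 0.   ]
```

```bash
python3 - <<'E'
import cv2
a=cv2.imread('pics/top.png'); b=cv2.imread('pics/scene.png')
A=cv2.resize(a[120:300,240:480],(800,600),interpolation=cv2.INTER_CUBIC)
B=cv2.resize(b[130:310,140:380],(800,600),interpolation=cv2.INTER_CUBIC)
cv2.imwrite('pics/A.png',A);cv2.imwrite('pics/B.png',B)
E
```

```text
(no output)
```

View pics/A.png

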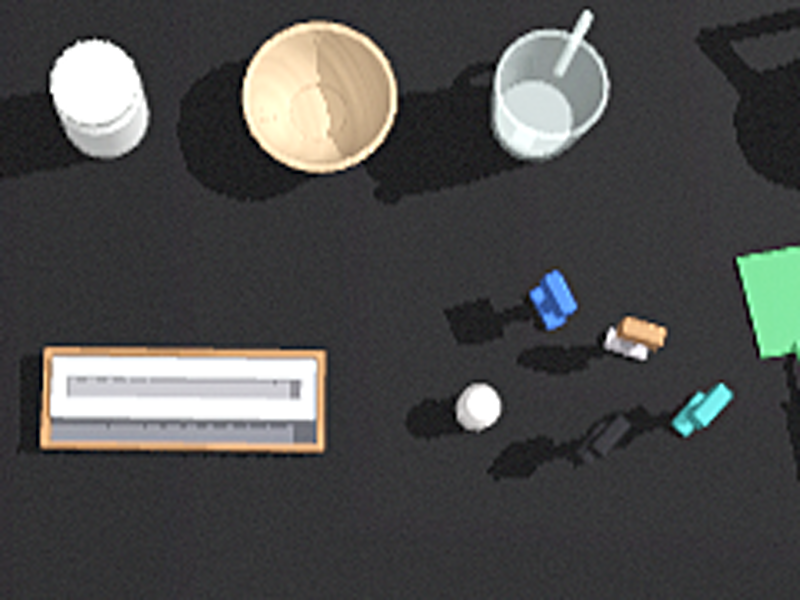

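View pics/B.png

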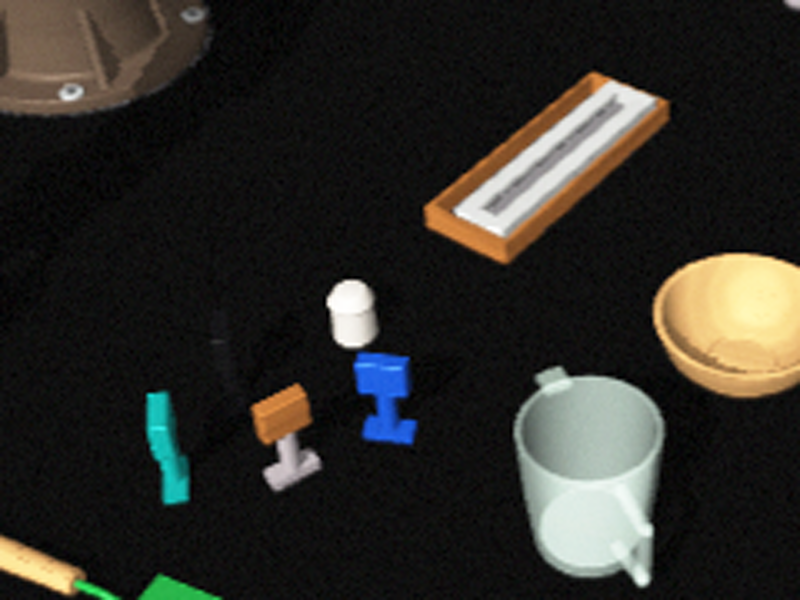

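View pics/top.png

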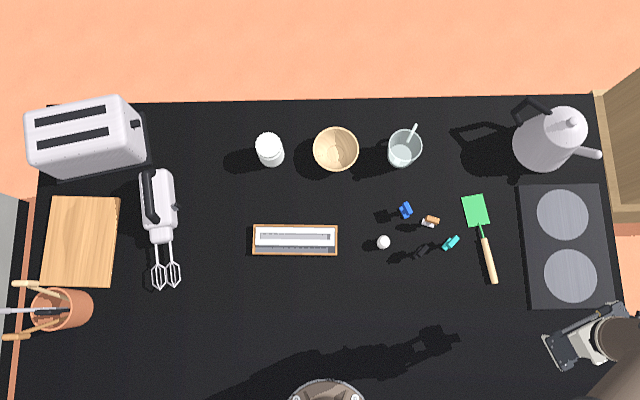

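The stop meant (orange wooden grip, steel foot) is in the top view at about (428,223). The blue, teal and black ones are look-alikes. The rail is at about (296,240), its channel shifted to the far side (world +x), and the shaker is at (383,242).

```bash
cat >> h.py <<'E'
def plan(pos,yaw,st=None,tilt=None):
    """offset/twist to reach TCP pos with tool y axis at world angle yaw (mod pi), tool down; prefers nearest"""
    st=st or observe(); A=Rm(st['ee_rot'])
    best=None
    for k in (0,np.pi):
        y=np.array([np.cos(yaw+k),np.sin(yaw+k),0]); z=np.array([0,0,-1.]); x=np.cross(y,z)
        B=np.stack([x,y,z],1); w=R.from_matrix(A.T@B).as_rotvec()
        if best is None or np.linalg.norm(w)<np.linalg.norm(best): best=w
    o=A.T@(np.array(pos)-st['position'])
    print('offset',(o/.15).round(3),'twist',(best/(2*np.pi)).round(4),'deg',np.degrees(best).round(1),'j7',st['joints'][6].round(2))
E
python3 - <<'E'
from h import *
im=cv2.imread('pics/top.png'); c=calibration('top')
hsv=cv2.cvtColor(im,cv2.COLOR_BGR2HSV)
m=cv2.inRange(hsv,(5,70,110),(20,255,255)); m2=np.zeros_like(m); m2[205:235,415:450]=m[205:235,415:450]
pts=cv2.findNonZero(m2); r=cv2.minAreaRect(pts); print(r)
bx=np.array([onz(c,u,v,.07) for u,v in cv2.boxPoints(r)]); print(bx.round(3),bx.mean(0).round(3))
m3=np.zeros_like(m); m3[215:265,245:345]=m[215:265,245:345]
r=cv2.minAreaRect(cv2.findNonZero(m3)); print(r)
bx=np.array([onz(c,u,v,.022) for u,v in cv2.boxPoints(r)]); print(bx.round(3),bx.mean(0).round(3))
for u,v in [(68,388),(300,389)]: print(onz(c,240+u/3.333,120+v/3.333,.027).round(4))
st=observe(); print(Rm(st['ee_rot']).round(3)); cw=calibration('wrist'); print(cw, Rm(st['ee_rot']).T@(cw['position']-st['position']))
plan((.48,-.31,.25),0,st)
E
```

```text
((431.9000549316406, 219.30001831054688), (13.914020538330078, 6.957010269165039), 18.434947967529297)
[[ 0.547 -0.288  0.07 ]
 [ 0.566 -0.295  0.07 ]
 [ 0.553 -0.331  0.07 ]
 [ 0.534 -0.324  0.07 ]] [ 0.55 -0.31  0.07]
((294.6361083984375, 239.24464416503906), (85.15255737304688, 30.731969833374023), 0.8425242304801941)
[[ 0.468  0.198  0.022]
 [ 0.556  0.198  0.022]
 [ 0.548 -0.048  0.022]
 [ 0.46  -0.044  0.022]] [0.508 0.076 0.022]
[0.5171 0.1733 0.027 ]
[ 0.5123 -0.0254  0.027 ]
[[ 0.915  0.404  0.   ]
 [ 0.404 -0.915 -0.   ]
 [ 0.     0.    -1.   ]]
{'fov_y': 64.96074323299516, 'cx': 316.94849786383986, 'cy': 199.24654898380155, 'position': array([ 0.32274699, -0.54057944,  0.38446086]), 'attitude': array([ 2.4242798 , -1.57975923, -0.22713763])} [ 7.69169078e-02 -1.36298106e-04 -1.66245443e-01]
offset [ 2.093 -0.984 -0.212] twist [ 0.     -0.     -0.1838] deg [  0.   -0.  -66.2] j7 -0.08
```

>>> jog_arm(
  plan=[
    {"offset":[0.4,-0.4,0],"twist":[0,0,-0.025],"fingers":0.0},
    {"offset":[0.8,-0.7,0],"twist":[0,0,-0.05],"fingers":0.0},
    {"offset":[1,-0.9,0],"twist":[0,0,-0.075],"fingers":0.0},
    {"offset":[1,-0.9,0],"twist":[0,0,-0.1],"fingers":0.0},
    {"offset":[1,-0.9,0],"twist":[0,0,-0.127],"fingers":0.0},
    {"offset":[1,-0.9,0],"twist":[0,0,-0.127],"fingers":0.0},
  ],
  newtons=20,
)

```text
clock: 1.25
position: [0.3351, -0.3877, 0.2184]
ee_rot: [2.581, 1.79, 0.0]
force: [-0.6, -1.0, -0.3]
width: 0.501
gripper_force: 0.0
```

```bash
python3 - <<'E'
from h import *
plan((.55,-.31,.20),np.radians(-20))
plan((.48,-.35,.20),np.radians(-20))
E
```

```text
offset [0.987 1.16  0.123] twist [ 0.0001  0.     -0.0014] deg [ 0.   0.  -0.5] j7 0.33
offset [0.574 0.816 0.123] twist [ 0.0001  0.     -0.0014] deg [ 0.   0.  -0.5] j7 0.33
```

>>> jog_arm(
  plan=[
    {"offset":[0.3,0.35,0],"twist":[0,0,0],"fingers":0.0},
    {"offset":[0.6,0.7,0],"twist":[0,0,0],"fingers":0.0},
    {"offset":[0.8,0.95,0],"twist":[0,0,0],"fingers":0.0},
    {"offset":[0.8,0.95,0],"twist":[0,0,0],"fingers":0.0},
    {"offset":[0.8,0.95,0],"twist":[0,0,0],"fingers":0.0},
  ],
)

```text
clock: 1.88
position: [0.51, -0.3256, 0.2177]
ee_rot: [-2.583, -1.787, 0.002]
force: [0.1, -0.5, 0.0]
width: 0.501
gripper_force: 0.0
```

```bash
python3 - <<'E'
from h import *
st=observe(); c=calibration('wrist'); im=get_image('wrist'); save(im,'w1')
print(proj(c,(.55,-.31,.07)), st['position'])
hsv=cv2.cvtColor(im[:,:,::-1].copy(),cv2.COLOR_BGR2HSV)
m=cv2.inRange(hsv,(5,70,110),(20,255,255))
n,l,s,ce=cv2.connectedComponentsWithStats(m)
for i in range(1,n):
    if s[i][4]>200:
        r=cv2.minAreaRect(cv2.findNonZero((l==i).astype(np.uint8))); b=np.array([onz(c,u,v,.075)[:2] for u,v in cv2.boxPoints(r)])
        print(s[i],r,b.round(4).tolist(),b.mean(0))
E
```

```text
(np.float64(348.4531359297182), np.float64(156.8695639207765)) [ 0.51001495 -0.32563041  0.21773623]
[341 134  18  40 228] ((349.5, 153.5), (39.0, 17.0), 90.0) [[0.5503, -0.2856], [0.5657, -0.2914], [0.5535, -0.3278], [0.5376, -0.3218]] [ 0.55174165 -0.30664741]
[208 331 111   9 209] ((263.0, 334.9999694824219), (109.99998474121094, 7.999999046325684), -0.0) [[0.3245, -0.4545], [0.3294, -0.4444], [0.4499, -0.4896], [0.446, -0.5001]] [ 0.38744438 -0.47217276]
```

View pics/w1.png

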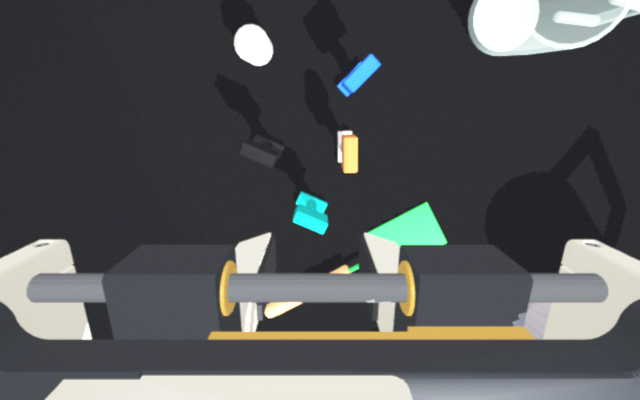

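The wrist view shows the orange grip at (350,153), lined up with the fingers. I'll go above it, then check again.

```bash
python3 - <<'E'
from h import *
plan((.5517,-.3066,.125),np.radians(-19.5))
E
```

```text
offset [0.223 0.219 0.619] twist [-0.0002  0.0001 -0.0033] deg [-0.1  0.1 -1.2] j7 0.02
```

>>> jog_arm(
  plan=[
    {"offset":[0.223,0.219,0.2],"twist":[0,0,-0.003],"fingers":0.0},
    {"offset":[0.223,0.219,0.45],"twist":[0,0,-0.003],"fingers":0.0},
    {"offset":[0.223,0.219,0.62],"twist":[0,0,-0.003],"fingers":0.0},
    {"offset":[0.223,0.219,0.62],"twist":[0,0,-0.003],"fingers":0.0},
    {"offset":[0.223,0.219,0.62],"twist":[0,0,-0.003],"fingers":0.0},
  ],
)

```text
clock: 2.55
position: [0.5529, -0.3064, 0.1266]
ee_rot: [2.565, 1.812, 0.001]
force: [-0.7, -0.1, 0.3]
width: 0.499
gripper_force: 0.0
```

```bash
python3 - <<'E'
from h import *
st=observe(); c=calibration('wrist'); im=get_image('wrist'); save(im,'w2')
hsv=cv2.cvtColor(im[:,:,::-1].copy(),cv2.COLOR_BGR2HSV)
m=cv2.inRange(hsv,(5,70,110),(20,255,255))
n,l,s,ce=cv2.connectedComponentsWithStats(m)
for i in range(1,n):
    if s[i][4]>200:
        r=cv2.minAreaRect(cv2.findNonZero((l==i).astype(np.uint8))); b=np.array([onz(c,u,v,.075)[:2] for u,v in cv2.boxPoints(r)])
        print(s[i],r,b.round(4).tolist(),b.mean(0))
plan((.5517,-.3066,.058),np.radians(-19.5))
E
```

```text
[306 186  21  55 379] ((315.6340637207031, 212.99671936035156), (54.34968566894531, 19.75022315979004), 88.60282135009766) [[0.5531, -0.2826], [0.5665, -0.287], [0.5536, -0.327], [0.5395, -0.3224]] [ 0.55317626 -0.30473745]
[ 208  326  327   14 1338] ((371.0, 332.5), (13.0, 326.0), 90.0) [[0.4374, -0.3669], [0.6895, -0.4565], [0.6876, -0.4694], [0.432, -0.3785]] [ 0.56161472 -0.41781233]
offset [-0.005 -0.011  0.46 ] twist [0.0004 0.0001 0.0001] deg [0.1 0.  0. ] j7 -0.05
```

View pics/w2.png

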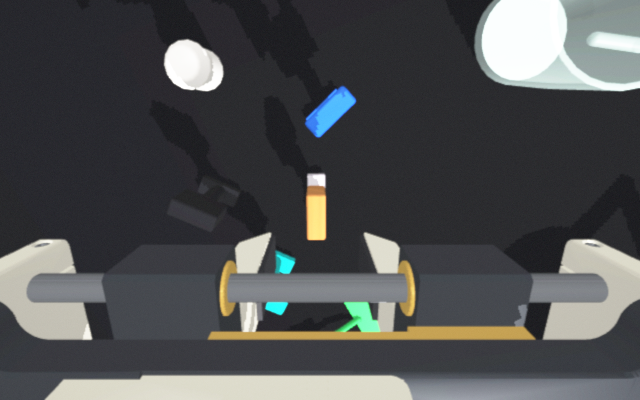

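>>> jog_arm(
  plan=[
    {"offset":[-0.006,-0.005,0.2],"twist":[0,0,0],"fingers":0.0},
    {"offset":[-0.006,-0.005,0.35],"twist":[0,0,0],"fingers":0.0},
    {"offset":[-0.006,-0.005,0.457],"twist":[0,0,0],"fingers":0.0},
    {"offset":[-0.006,-0.005,0.457],"twist":[0,0,0],"fingers":0.0},
    {"offset":[-0.006,-0.005,0.457],"twist":[0,0,0],"fingers":0.0},
    {"offset":[-0.006,-0.005,0.457],"twist":[0,0,0],"fingers":-1},
    {"offset":[-0.006,-0.005,0.457],"twist":[0,0,0],"fingers":-1},
    {"offset":[-0.006,-0.005,0.457],"twist":[0,0,0],"fingers":-1},
    {"offset":[-0.006,-0.005,0.457],"twist":[0,0,0],"fingers":-1},
    {"offset":[-0.006,-0.005,0.457],"twist":[0,0,0],"fingers":-1},
  ],
  newtons=30,
)

```text
clock: 3.85
position: [0.5522, -0.3059, 0.0568]
ee_rot: [2.564, 1.816, 0.0]
force: [0.4, 0.2, 1.1]
width: 0.147
gripper_force: 30.0
```

>>> jog_arm(
  plan=[
    {"offset":[0,0,-0.1],"twist":[0,0,0],"fingers":-1},
    {"offset":[0,0,-0.4],"twist":[0,0,0],"fingers":-1},
    {"offset":[0,0,-0.75],"twist":[0,0,0],"fingers":-1},
    {"offset":[0.25,-0.1,-0.75],"twist":[0,0,0],"fingers":-1},
    {"offset":[0.6,-0.3,-0.75],"twist":[0,0,-0.02],"fingers":-1},
    {"offset":[0.95,-0.5,-0.75],"twist":[0,0,-0.05],"fingers":-1},
    {"offset":[0.95,-0.5,-0.75],"twist":[0,0,-0.05],"fingers":-1},
  ],
)

```text
clock: 4.72
position: [0.5282, -0.1406, 0.1705]
ee_rot: [-2.236, -2.205, -0.003]
force: [0.9, -0.5, -1.5]
width: 0.146
gripper_force: 30.0
```

```bash
python3 - <<'E'
from h import *
plan((.515,.00,.17),np.radians(-1.5))
E
```

```text
offset [ 0.936 -0.101  0.005] twist [ 0.0001 -0.0003  0.002 ] deg [ 0.  -0.1  0.7] j7 -0.01
```

>>> jog_arm(
  plan=[
    {"offset":[0.35,0,0],"twist":[0,0,0.002],"fingers":-1},
    {"offset":[0.7,-0.05,0],"twist":[0,0,0.002],"fingers":-1},
    {"offset":[0.93,-0.1,0],"twist":[0,0,0.002],"fingers":-1},
    {"offset":[0.93,-0.1,0],"twist":[0,0,0.002],"fingers":-1},
    {"offset":[0.93,-0.1,0],"twist":[0,0,0.002],"fingers":-1},
  ],
)

```text
clock: 5.35
position: [0.5174, -0.008, 0.1696]
ee_rot: [2.263, 2.178, -0.0]
force: [-0.2, -1.0, -2.8]
width: 0.148
gripper_force: 30.0
```

```bash
python3 - <<'E'
from h import *
st=observe(); c=calibration('wrist'); im=get_image('wrist'); save(im,'w3')
print(c['position'],st['position'],R.from_rotvec(st['ee_rot']).as_matrix().round(3))
for t in ['rail_lips','stop','rail']:
    for r in landmark_of(t,'wrist')[:2]:
        v,u=r['at'][0]*400,r['at'][1]*640; print(t,r['conf'],u,v,onz(c,u,v,.027).round(4))
E
```

```text
[0.52091071 0.06859938 0.33574706] [ 0.51735542 -0.00802206  0.16958283] [[ 0.038  0.999  0.   ]
 [ 0.999 -0.038 -0.001]
 [-0.001  0.001 -1.   ]]
rail_lips 0.9 305.216 94.39999999999999 [0.5105 0.08   0.027 ]
stop 0.58 320.768 215.32 [ 0.5208 -0.0399  0.027 ]
stop 0.45 304.32 308.40000000000003 [ 0.4982 -0.1515  0.027 ]
rail 0.97 303.872 95.8 [0.5092 0.0788 0.027 ]
rail 0.47 508.67199999999997 346.32 [ 0.7383 -0.2131  0.027 ]
```

View pics/w3.png

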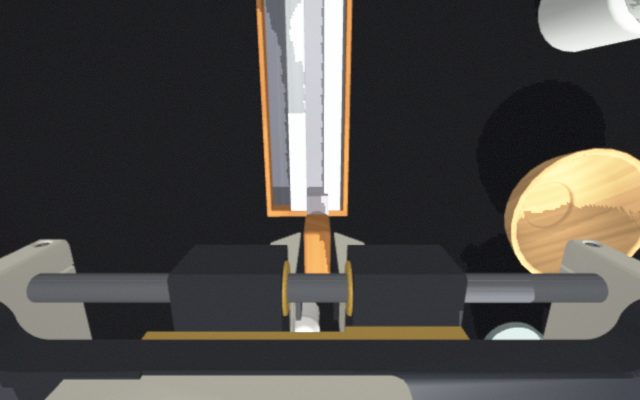

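Wrist view: rail wood edges run at columns about 265–350, with the slot as the gray strip at columns 305–325. I'll fit its edges numerically.

```bash
python3 - <<'E'
from h import *
c=calibration('wrist'); im=cv2.imread('pics/w3.png')
b=cv2.resize(im[0:220,240:370],(780,1320//2*1),interpolation=cv2.INTER_NEAREST)
g=im.astype(int).sum(2)//3
for v in (20,60,100,140,170,185):
    print(v,onz(c,320,v,.027)[1].round(3),g[v-1:v+2,255:356].mean(0).astype(int).tolist())
    P=[onz(c,u,v,.027)[0] for u in (255,355)]; print(np.round(P,4))
cv2.imwrite('pics/w3c.png',cv2.resize(im[0:220,250:360],(300,600),interpolation=cv2.INTER_CUBIC))
E
```

```text
20 0.141 [27, 55, 130, 163, 165, 164, 147, 111, 96, 108, 133, 146, 146, 147, 143, 124, 104, 102, 100, 99, 102, 102, 102, 100, 102, 103, 103, 103, 103, 111, 157, 198, 213, 212, 218, 245, 252, 254, 254, 254, 254, 254, 254, 253, 253, 253, 253, 252, 242, 220, 212, 212, 212, 212, 212, 212, 212, 212, 212, 213, 213, 212, 213, 212, 212, 212, 208, 180, 161, 225, 251, 253, 253, 253, 253, 253, 254, 254, 254, 254, 254, 254, 253, 253, 253, 253, 251, 228, 143, 104, 93, 109, 149, 165, 167, 162, 122, 51, 29, 28, 31]
[0.4694 0.557 ]
60 0.109 [30, 30, 31, 53, 130, 164, 166, 165, 146, 110, 100, 116, 136, 146, 147, 146, 146, 146, 146, 145, 146, 148, 149, 149, 145, 125, 103, 101, 101, 103, 108, 141, 193, 213, 215, 212, 214, 216, 218, 221, 246, 253, 253, 250, 243, 242, 243, 250, 249, 233, 215, 212, 212, 212, 212, 212, 212, 212, 212, 212, 212, 211, 212, 211, 211, 212, 209, 183, 164, 227, 251, 253, 253, 253, 253, 254, 254, 254, 254, 254, 254, 254, 254, 253, 253, 253, 240, 170, 111, 96, 102, 145, 165, 166, 164, 128, 63, 33, 28, 31, 31]
[0.4664 0.5568]
100 0.074 [32, 31, 31, 30, 25, 48, 119, 157, 164, 162, 14
[... 1303 characters left out ...]
209, 205, 175, 159, 240, 253, 254, 253, 253, 252, 253, 253, 253, 254, 253, 253, 253, 253, 253, 249, 200, 112, 95, 108, 157, 177, 177, 161, 108, 45, 33, 31, 32, 31, 30, 31]
[0.4568 0.5563]
185 -0.007 [30, 31, 31, 33, 31, 31, 32, 30, 29, 35, 87, 154, 175, 176, 161, 125, 101, 113, 130, 136, 137, 137, 135, 135, 137, 138, 141, 143, 141, 139, 139, 139, 138, 133, 131, 213, 250, 253, 253, 253, 253, 253, 253, 254, 254, 253, 254, 253, 253, 253, 250, 234, 211, 205, 202, 201, 202, 202, 201, 202, 202, 202, 203, 202, 202, 203, 199, 170, 159, 240, 253, 254, 253, 253, 253, 253, 254, 254, 254, 254, 254, 254, 253, 253, 242, 169, 104, 95, 124, 164, 177, 175, 140, 67, 34, 31, 33, 31, 29, 31, 32]
[0.4554 0.5562]
```

View pics/w3c.png

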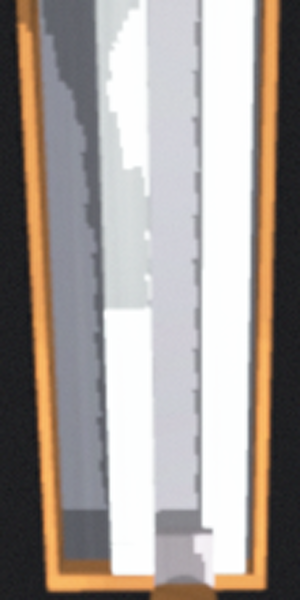

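```bash
python3 - <<'E'
from h import *
c=calibration('wrist'); st=observe(); A=Rm(st['ee_rot']); im=cv2.imread('pics/w3.png'); g=im.astype(int).sum(2)//3
for yy in (-.008,.008): print(proj(c,st['position']+A@[.018,yy,.0568-.008]),proj(c,st['position']+A@[.018,yy,.0568]))
for v in (196,200,204,208,212): print(v,g[v,300:335].tolist())
plan((.5183,.075,.100),np.radians(-1.95))
E
```

```text
(np.float64(304.6893774036287), np.float64(193.03449541760025)) (np.float64(305.09994301634447), np.float64(190.16977746098888))
(np.float64(327.24833694696434), np.float64(193.03736788727912)) (np.float64(326.90766942620724), np.float64(190.17251766354346))
196 [254, 254, 253, 253, 253, 250, 223, 167, 159, 157, 155, 156, 155, 157, 156, 157, 155, 156, 155, 157, 173, 200, 217, 224, 228, 227, 227, 229, 246, 253, 254, 254, 254, 254, 254]
200 [254, 254, 254, 254, 254, 251, 228, 179, 173, 172, 168, 167, 170, 171, 170, 170, 171, 171, 169, 168, 177, 223, 241, 243, 242, 241, 242, 242, 250, 253, 254, 254, 254, 254, 254]
204 [254, 254, 254, 254, 254, 251, 228, 180, 174, 172, 168, 170, 169, 171, 170, 172, 172, 171, 171, 168, 171, 172, 174, 182, 223, 240, 241, 243, 252, 254, 254, 254, 254, 254, 254]
208 [254, 254, 254, 254, 254, 252, 235, 181, 174, 171, 170, 169, 171, 173, 170, 171, 172, 171, 172, 172, 172, 172, 171, 173, 177, 222, 239, 243, 252, 254, 254, 254, 254, 254, 254]
212 [164, 165, 166, 167, 167, 167, 175, 171, 173, 171, 165, 151, 140, 134, 132, 133, 132, 131, 133, 132, 133, 137, 150, 161, 175, 221, 239, 239, 219, 176, 170, 170, 169, 170, 168]
offset [ 0.554 -0.014  0.461] twist [-0.      0.0001 -0.0008] deg [-0.   0.  -0.3] j7 -0.3
```

>>> jog_arm(
  plan=[
    {"offset":[0.3,-0.02,0],"twist":[0,0,-0.001],"fingers":-1},
    {"offset":[0.554,-0.02,0.2],"twist":[0,0,-0.001],"fingers":-1},
    {"offset":[0.554,-0.02,0.4],"twist":[0,0,-0.001],"fingers":-1},
    {"offset":[0.554,-0.02,0.5],"twist":[0,0,-0.001],"fingers":-1},
    {"offset":[0.554,-0.02,0.5],"twist":[0,0,-0.001],"fingers":-1},
    {"offset":[0.554,-0.02,0.5],"twist":[0,0,-0.001],"fingers":-1},
  ],
)

```text
clock: 6.3
position: [0.5178, 0.0759, 0.0951]
ee_rot: [2.256, 2.185, 0.002]
force: [0.2, -0.5, -1.9]
width: 0.148
gripper_force: 30.0
```

```bash
python3 - <<'E'
from h import *
st=observe(); c=calibration('wrist'); im=get_image('wrist'); save(im,'w4')
g=im.astype(int).sum(2)//3; A=Rm(st['ee_rot'])
print(st['position'],A.round(4).tolist(),st['force'])
for yy in (-.008,.008): print(proj(c,st['position']+A@[.018,yy,.0568-.008]),proj(c,st['position']+A@[.018,yy,.0568]))
for v in (30,60,100,140,170,185,192,200,205): print(v,onz(c,320,v,.027)[1].round(3),[onz(c,u,v,.027)[0].round(4) for u in (290,350)],g[v,290:351].tolist())
cv2.imwrite('pics/w4c.png',cv2.resize(im[0:240,240:380,::-1],(350,600),interpolation=cv2.INTER_CUBIC))
E
```

```text
[0.51782207 0.07591576 0.0950736 ] [[0.0317, 0.9995, 0.0013], [0.9995, -0.0317, 0.0001], [0.0001, 0.0013, -1.0]] [ 0.20956669 -0.45291663 -1.93452306]
(np.float64(304.68180977456717), np.float64(193.031706516529)) (np.float64(305.0927263336112), np.float64(190.1669539968397))
(np.float64(327.240985514118), np.float64(193.03367090125778)) (np.float64(326.90065686388647), np.float64(190.16881219282513))
30 0.202 [np.float64(0.5045), np.float64(0.5448)] [30, 32, 25, 27, 32, 28, 29, 26, 30, 30, 28, 33, 25, 30, 28, 30, 30, 26, 29, 32, 32, 25, 29, 29, 31, 26, 25, 29, 30, 26, 29, 31, 29, 28, 29, 32, 25, 28, 30, 29, 28, 27, 28, 30, 30, 30, 25, 31, 28, 25, 31, 27, 28, 30, 28, 27, 29, 25, 32, 31, 33]
60 0.183 [np.float64(0.5035), np.float64(0.5447)] [255, 254, 245, 243, 244, 243, 243, 243, 243, 244, 244, 244, 243, 244, 244, 244, 244, 244, 244, 244, 245, 244, 244, 245, 244, 244, 244, 244, 244, 244, 244, 247, 255, 255, 255, 255, 255, 255, 255, 255, 255, 255, 255, 255, 255, 255, 255, 255, 255, 255, 255, 255, 255, 255, 255, 255, 255, 255, 255, 255, 255]
100 0.157 [np.float64(0.502), np.float64(0.5
[... 1753 characters left out ...]
.float64(0.4979), np.float64(0.5445)] [255, 255, 255, 255, 255, 255, 255, 255, 255, 255, 254, 246, 241, 237, 234, 222, 209, 212, 213, 209, 208, 207, 209, 211, 209, 209, 211, 208, 209, 207, 209, 218, 248, 253, 254, 253, 253, 253, 247, 254, 255, 255, 255, 255, 255, 255, 255, 255, 255, 255, 255, 255, 255, 255, 255, 255, 255, 255, 255, 252, 178]
205 0.079 [np.float64(0.4977), np.float64(0.5445)] [255, 255, 255, 255, 255, 255, 255, 255, 255, 255, 255, 254, 241, 236, 234, 225, 214, 211, 212, 212, 207, 208, 210, 211, 210, 209, 210, 210, 209, 210, 210, 211, 223, 249, 253, 253, 253, 253, 244, 254, 255, 255, 255, 255, 255, 255, 255, 255, 255, 255, 255, 255, 255, 255, 255, 255, 255, 255, 255, 250, 151]
```

View pics/w4c.png

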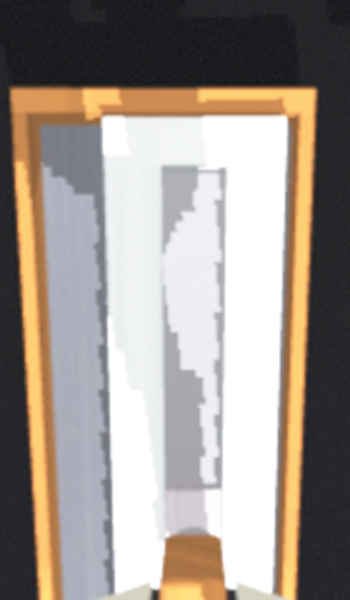

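Foot and slot line up within about half a pixel (slot centre at 316.8, foot centre at about 317.3). I'll go down in small steps, watching the force.

>>> jog_arm(
  plan=[
    {"offset":[0,-0.002,0.03],"twist":[0,0,0],"fingers":-1},
    {"offset":[0,-0.002,0.057],"twist":[0,0,0],"fingers":-1},
    {"offset":[0,-0.002,0.057],"twist":[0,0,0],"fingers":-1},
  ],
)

```text
clock: 6.72
position: [0.5165, 0.0764, 0.0853]
ee_rot: [-2.255, -2.187, 0.001]
force: [-0.5, -0.0, -1.7]
width: 0.144
gripper_force: 30.0
```

>>> jog_arm(
  plan=[
    {"offset":[0,0,0.01],"twist":[0,0,0],"fingers":-1},
    {"offset":[0,0,0.01],"twist":[0,0,0],"fingers":-1},
  ],
)

```text
clock: 6.98
position: [0.5167, 0.0765, 0.0841]
ee_rot: [-2.255, -2.187, 0.0]
force: [-0.2, 0.3, -1.7]
width: 0.144
gripper_force: 30.0
```

>>> jog_arm(
  plan=[
    {"offset":[0,0,0.01],"twist":[0,0,0],"fingers":-1},
    {"offset":[0,0,0.01],"twist":[0,0,0],"fingers":-1},
  ],
)

```text
clock: 7.22
position: [0.5168, 0.0765, 0.0826]
ee_rot: [2.255, 2.187, 0.0]
force: [0.9, -0.1, -1.7]
width: 0.153
gripper_force: 30.0
```

>>> jog_arm(
  plan=[
    {"offset":[0,0,0.01],"twist":[0,0,0],"fingers":-1},
    {"offset":[0,0,0.01],"twist":[0,0,0],"fingers":-1},
  ],
)

```text
clock: 7.48
position: [0.5168, 0.0765, 0.081]
ee_rot: [2.255, 2.187, 0.0]
force: [0.6, 1.0, -2.0]
width: 0.145
gripper_force: 30.0
```

>>> jog_arm(
  plan=[
    {"offset":[0,0,0.01],"twist":[0,0,0],"fingers":-1},
    {"offset":[0,0,0.01],"twist":[0,0,0],"fingers":-1},
  ],
)

```text
clock: 7.72
position: [0.5167, 0.0765, 0.0795]
ee_rot: [-2.255, -2.187, 0.0]
force: [0.6, -0.1, -1.7]
width: 0.145
gripper_force: 30.0
```

>>> jog_arm(
  plan=[
    {"offset":[0,0,0.01],"twist":[0,0,0],"fingers":-1},
    {"offset":[0,0,0.01],"twist":[0,0,0],"fingers":-1},
  ],
)

```text
clock: 7.98
position: [0.5167, 0.0765, 0.078]
ee_rot: [2.255, 2.187, -0.0]
force: [0.4, 0.3, -2.0]
width: 0.147
gripper_force: 30.0
```

>>> jog_arm(
  plan=[
    {"offset":[0,0,0.01],"twist":[0,0,0],"fingers":-1},
    {"offset":[0,0,0.01],"twist":[0,0,0],"fingers":-1},
  ],
)

```text
clock: 8.22
position: [0.5167, 0.0765, 0.0765]
ee_rot: [-2.255, -2.187, 0.0]
force: [0.4, -0.4, -2.7]
width: 0.149
gripper_force: 30.0
```

>>> jog_arm(
  plan=[
    {"offset":[0,0,0.01],"twist":[0,0,0],"fingers":-1},
    {"offset":[0,0,0.01],"twist":[0,0,0],"fingers":-1},
  ],
)

```text
clock: 8.48
position: [0.5167, 0.0765, 0.075]
ee_rot: [-2.255, -2.187, 0.0]
force: [0.5, -0.5, -1.9]
width: 0.148
gripper_force: 30.0
```

>>> jog_arm(
  plan=[
    {"offset":[0,0,0.01],"twist":[0,0,0],"fingers":-1},
    {"offset":[0,0,0.01],"twist":[0,0,0],"fingers":-1},
  ],
)

```text
clock: 8.72
position: [0.5167, 0.0765, 0.0735]
ee_rot: [-2.255, -2.187, 0.0]
force: [1.0, 0.1, -1.8]
width: 0.149
gripper_force: 30.0
```

>>> jog_arm(
  plan=[
    {"offset":[0,0,0.01],"twist":[0,0,0],"fingers":-1},
    {"offset":[0,0,0.01],"twist":[0,0,0],"fingers":-1},
  ],
)

```text
clock: 8.98
position: [0.5169, 0.0766, 0.0723]
ee_rot: [2.255, 2.187, 0.0]
force: [-0.1, -0.5, 1.8]
width: 0.148
gripper_force: 30.0
```

>>> jog_arm(
  plan=[
    {"offset":[0,0,0.007],"twist":[0,0,0],"fingers":-1},
    {"offset":[0,0,0.007],"twist":[0,0,0],"fingers":-1},
  ],
)

```text
clock: 9.22
position: [0.5169, 0.0766, 0.0713]
ee_rot: [2.255, 2.187, 0.001]
force: [-0.4, 0.9, 3.7]
width: 0.147
gripper_force: 30.0
```

>>> jog_arm(
  plan=[
    {"offset":[0,0,0.007],"twist":[0,0,0],"fingers":-1},
    {"offset":[0,0,0.007],"twist":[0,0,0],"fingers":-1},
  ],
)

```text
clock: 9.48
position: [0.517, 0.0766, 0.0702]
ee_rot: [2.255, 2.187, 0.001]
force: [-0.2, -0.1, 6.3]
width: 0.148
gripper_force: 30.0
```

>>> jog_arm(
  plan=[
    {"offset":[0,0,0.01],"twist":[0,0,0],"fingers":-1},
    {"offset":[0,0,0.018],"twist":[0,0,0],"fingers":-1},
    {"offset":[0,0,0.018],"twist":[0,0,0],"fingers":-1},
  ],
  newtons=45,
)

```text
clock: 9.85
position: [0.5172, 0.0766, 0.0679]
ee_rot: [2.255, 2.187, 0.001]
force: [-1.3, -0.2, 10.7]
width: 0.144
gripper_force: 45.0
```

>>> jog_arm(
  plan=[
    {"offset":[0,0,0.005],"twist":[0,0,0],"fingers":-1},
    {"offset":[0,0,0.005],"twist":[0,0,0.015],"fingers":-1},
    {"offset":[0,0,0.005],"twist":[0,0,0.03],"fingers":-1},
    {"offset":[0,0,0.005],"twist":[0,0,0.045],"fingers":-1},
    {"offset":[0,0,0.005],"twist":[0,0,0.06],"fingers":-1},
    {"offset":[0,0,0.005],"twist":[0,0,0.06],"fingers":-1},
  ],
)

```text
clock: 10.6
position: [0.518, 0.0768, 0.0676]
ee_rot: [2.625, 1.724, 0.004]
force: [0.3, -0.2, 11.8]
width: 0.141
gripper_force: 45.0
```

```bash
python3 - <<'E'
from h import *
st=observe(); print(st['ft_torque'],st['force'],st['joints'])
E
```

```text
[-0.12436333 -0.09387041 -0.04625002] [ 0.323165   -0.22119223 11.82980855] [-0.01979643  0.47524039 -0.30648717  1.96791781  0.21024986  0.72601858
 -0.86068856]
```

>>> jog_arm(
  plan=[
    {"offset":[0,0,0],"twist":[0,0,0.018],"fingers":-1},
    {"offset":[0,0,0],"twist":[0,0,0.036],"fingers":-1},
    {"offset":[0,0,0],"twist":[0,0,0.054],"fingers":-1},
    {"offset":[0,0,0],"twist":[0,0,0.072],"fingers":-1},
    {"offset":[0,0,0],"twist":[0,0,0.09],"fingers":-1},
    {"offset":[0,0,0],"twist":[0,0,0.11],"fingers":-1},
    {"offset":[0,0,0],"twist":[0,0,0.13],"fingers":-1},
    {"offset":[0,0,0],"twist":[0,0,0.15],"fingers":-1},
    {"offset":[0,0,0],"twist":[0,0,0.17],"fingers":-1},
    {"offset":[0,0,0],"twist":[0,0,0.19],"fingers":-1},
    {"offset":[0,0,0],"twist":[0,0,0.19],"fingers":-1},
    {"offset":[0,0,0],"twist":[0,0,0.19],"fingers":-1},
  ],
)

```text
clock: 12.1
position: [0.5182, 0.0762, 0.0676]
ee_rot: [3.141, -0.049, 0.005]
force: [1.2, -1.5, 11.4]
width: 0.148
gripper_force: 45.0
```

```bash
python3 - <<'E'
from h import *
st=observe(); print(st['ft_torque'],st['force'],st['joints'],Rm(st['ee_rot']).round(3).tolist())
im=get_image('wrist'); save(im,'w5'); im2=get_image('scene'); 
cv2.imwrite('pics/w5c.png',np.hstack([cv2.resize(im[:,170:470,::-1],(400,533)),cv2.resize(im2[120:240,250:340,::-1],(400,533),interpolation=cv2.INTER_CUBIC)]))
E
```

```text
[-0.43306158 -0.08950525 -0.07223404] [ 1.22405395 -1.49679085 11.36782747] [-0.25666013  0.45308502  0.01076179  1.9881726  -0.00609468  0.6975191
 -1.84410731] [[1.0, -0.031, 0.003], [-0.031, -1.0, -0.0], [0.003, -0.0, -1.0]]
```

View pics/w5c.png

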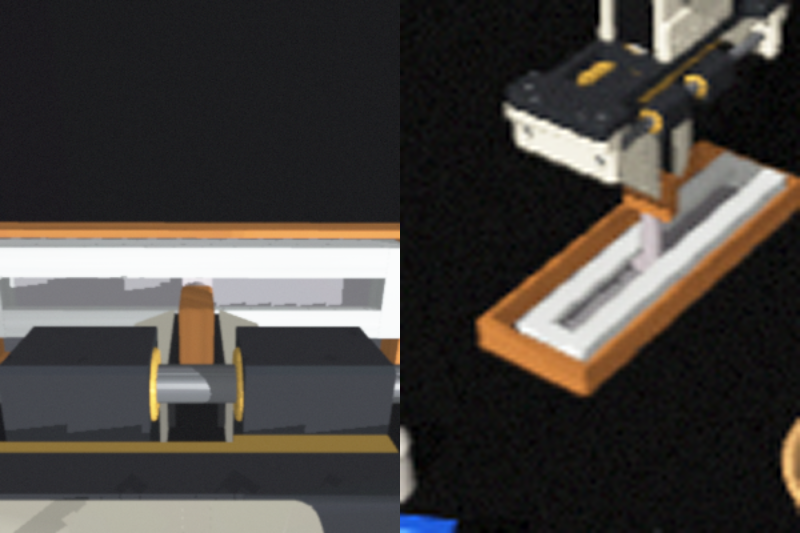

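The picture shows the grip crosswise over the slot and no foot visible above the lips, so it has turned under them. I'll ease off the press, then release.

>>> jog_arm(
  plan=[
    {"offset":[0,0,-0.004],"twist":[0,0,0],"fingers":-1},
    {"offset":[0,0,-0.009],"twist":[0,0,0],"fingers":-1},
    {"offset":[0,0,-0.009],"twist":[0,0,0],"fingers":-1},
  ],
)

```text
clock: 12.58
position: [0.5181, 0.0761, 0.0688]
ee_rot: [-3.141, 0.049, -0.004]
force: [1.0, -1.5, 9.0]
width: 0.147
gripper_force: 45.0
```

>>> jog_arm(
  plan=[
    {"offset":[0,0,-0.003],"twist":[0,0,0],"fingers":-1},
    {"offset":[0,0,-0.003],"twist":[0,0,0],"fingers":-0.2},
    {"offset":[0,0,-0.003],"twist":[0,0,0],"fingers":-0.2},
    {"offset":[0,0,-0.003],"twist":[0,0,0],"fingers":-0.2},
    {"offset":[0,0,-0.003],"twist":[0,0,0],"fingers":-0.2},
    {"offset":[0,0,-0.1],"twist":[0,0,0],"fingers":-0.2},
    {"offset":[0,0,-0.3],"twist":[0,0,0],"fingers":-0.2},
    {"offset":[0,0,-0.6],"twist":[0,0,0],"fingers":-0.2},
    {"offset":[0,0,-0.8],"twist":[0,0,0],"fingers":-0.2},
    {"offset":[0,0,-0.8],"twist":[0,0,0],"fingers":-0.2},
    {"offset":[0,0,-0.8],"twist":[0,0,0],"fingers":-0.2},
  ],
  newtons=10,
)

```text
clock: 13.95
position: [0.5164, 0.0764, 0.1879]
ee_rot: [3.141, -0.048, -0.0]
force: [-0.0, -0.4, -0.0]
width: 0.397
gripper_force: 0.0
```

```bash
python3 - <<'E'
from h import *
print(observe()['position'],observe()['force'])
im=get_image('wrist'); im2=get_image('scene'); c=calibration('scene'); cw=calibration('wrist')
# predicted grip top, upright and locked
print(proj(c,(.518,.076,.087)), proj(cw,(.518,.076,.087)))
cv2.imwrite('pics/w6.png',np.hstack([cv2.resize(im[0:300,200:425,::-1],(400,533)),cv2.resize(im2[120:240,250:340,::-1],(400,533),interpolation=cv2.INTER_CUBIC)]))
E
```

```text
[0.51637111 0.07637067 0.1879112 ] [-0.01689143 -0.3990731  -0.02201103]
(np.float64(306.6343706485384), np.float64(157.60623271446676)) (np.float64(317.6690535313036), np.float64(195.3008652078169))
```

View pics/w6.png

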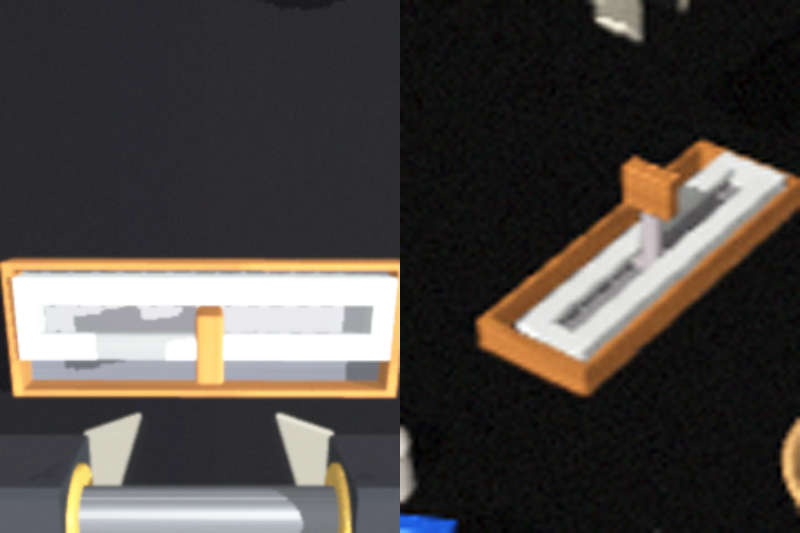

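The stop stands upright, crosswise to the slot and locked. The gripper is clear of it, so I'm handing the job in.

```bash
python3 -c "
from cell import sign_off
print(sign_off())"
```

```text
the job is handed in; nothing more can be done
None
```

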